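# Hang the cutting board on the keeper peg

## Task

Take the cutting board with the round hole out of the drying rack and hang it by that hole on the stand's peg: push it in past the hinged flap until the flap drops shut behind it. Lower it gently until it rests on the peg before you let go, never press it or the gripper hard against the stand (12 N at most), and leave everything else where it is.

Things in the scene. Friction and masses are not known exactly. Their poses are not given: they have to be found in the camera images.
- board: plain wooden cutting board, 9 mm thick, 240 wide, 140 high, 0.2 to 0.34 kg, upright on its long edge in one slot of the rack: the board with a round hole. Origin: centre of the lower edge; x: thickness, y: width, z: up. Pinch it through its thickness at the upper edge, from above, 70 to 100 mm along y to either side of the hole, so that the gripper passes beside the peg, flap and post.
- board_hole (a point): centre of the board's round through hole, 32 mm across, 110 mm above the middle of the board's lower edge (14 mm of board remains above the hole); same axes as the board
- plain_board: the other wooden board in the rack, 9 x 240 mm but only 105 mm high, without a hole. To be left there. Origin: centre of its lower edge; axes as for the board
- rack: fixed steel drying rack, base 130 x 220 x 12 mm, with two slots 13 mm wide for boards standing across it, at x = -37.5 and +37.5 mm; the slots' posts end 62 mm above the counter; the boards stand on the base, 12 mm up, and are drawn straight up. Which board stands in which slot changes. Origin: centre of its underside
- stand: fixed steel stand: base 130 x 160 x 12 mm, a 26 mm square post (axis at x = +45 mm) 308 mm high, and on it a clamped carriage with the peg: a level round bar 12 mm across in the plane y = 0, from its round tip at x = -70 mm to a round stop collar (34 mm across) with its face at x = 0. The peg points along -x, z is up. Origin: centre of the base's underside.
- collar_line (a point): point fixed in the stand's frame at x = 0, y = 0, 190 mm up, at the collar's face and only the MIDDLE of the peg's height range. The carriage (peg, collar, arm, flap together) is clamped at a different height each time: the peg's axis is anywhere from 14 mm below to 14 mm above this point and is not in the measured poses; find it by touch or by sight.
- flap_line (a point): point fixed in the stand's frame at x = -47 mm, y = 0, 190 mm up (middle of the height range): the plane across the peg in which the flap hangs. The flap's pivot is 58 mm above the peg's axis; it hangs from a level arm, 10 mm wide, whose underside is 60 mm above the peg's axis and which runs back to the post.
- flap (a joint): flap angle, rad. Metal plate 18 mm wide, 4 thick, about 45 g; hanging at 0 (shut) its lower end is 46 mm below the pivot, 6 mm above the peg's top. It cannot swing towards the peg's tip. A board pushed in along the peg lifts it (under 2 N), up to 1.4; it drops to 0 once the board is low on the peg with its outer face past about x = -20 mm, so with the board's inner face near the collar.
- bowl: steel mixing bowl, 120 mm across, 50 mm high, a bystander to leave alone. Origin: centre of its underside
- spray_can: closed bottle with a blue label, 56 mm across, 170 mm high, a bystander to leave alone. Origin: centre of its underside
- spoon: steel spoon lying on the counter, a bystander to leave alone. Origin: on its underside, near the middle of its length
- jar: closed glass jar, 66 mm across, 90 mm high, a bystander to leave alone. Origin: centre of its underside
- cup: white cup, 72 mm across, 80 mm high, a bystander to leave alone. Origin: centre of its underside
Not all that is in view belongs to the job. What is shaped like the board but orange is not meant.

How it is judged (in metres and radians):
On the way, in this order (a step that is already met when the one before it is completed fails the run):
1. the board is drawn out of the rack (z of board in the frame of rack above 0.062 m and contact force between the fingers and board above 1 N), for 0.1 s.
2. the board, with the peg through its hole, has pushed the flap up (value of joint flap above 0.35 rad and x of board_hole in the frame of stand between -0.055 and 0.002 m and y of board_hole in the frame of stand between -0.012 and 0.012 m and z of board_hole in the frame of stand between 0.155 and 0.22 m), for 0.1 s.
3. still held, the board rests on the peg behind the fallen flap (x of board_hole in the frame of stand between -0.04 and 0.002 m and y of board_hole in the frame of stand between -0.012 and 0.012 m and z of board_hole in the frame of stand between 0.155 and 0.22 m and value of joint flap below 0.12 rad and contact force between board and stand above 0.5 N and contact force between the fingers and board above 1 N), for 0.2 s.
At the end, for the whole second after the job is handed in: The board hangs still, within 0.25 rad of upright, on the peg by its hole: the hole's centre at x -40 to +2 mm in the stand's frame, within 12 mm of its middle plane, 155 to 220 mm high; the flap is shut behind it (under 0.12 rad) (x of board_hole in the frame of stand between -0.04 and 0.002 m and y of board_hole in the frame of stand between -0.012 and 0.012 m and z of board_hole in the frame of stand between 0.155 and 0.22 m and value of joint flap below 0.12 rad and contact force between board and stand above 0.5 N and angle between board's own z axis and vertical below 0.25 rad and linear speed of board below 0.03 m/s and angular speed of board below 0.3 rad/s); the robot touches nothing.
It fails at once if the board is pressed against the stand, peg or flap with more than 12 N (contact force between board and stand above 12 N).
It fails at once if the robot itself strikes or loads the stand, peg or flap with more than 12 N (contact force between any of the fingers, the arm and stand above 12 N).
It fails at once if the other board is moved by more than 25 mm (distance of plain_board from where it was at the start of the episode above 0.025 m).
It fails at once if a bystander is moved by more than 30 mm (distance of any of bowl, spray_can, spoon, jar, cup from where it was at the start of the episode above 0.03 m).
It also fails if it takes over 58 s, if anything falls off the work surface, if the arm or the gripper's body presses on something with over 40 N, if the wrist force passes 120 N, or if a joint passes its speed limit or range.

## Robot

A 6-joint arm with a two-finger parallel gripper is mounted at the origin on the work surface. World frame = base frame: x ahead of the robot, y to its left, z up, the work surface at z = 0. Lengths are in m, angles in degrees, forces in N, time in s.
With the tool pointing down it reaches from about 0.35 to 0.875 m from the base axis. Payload 4.2 kg.
Tool frame: the origin (TCP) lies midway between the tips of the shut fingers; the grasp point (between the pads) lies 19 mm behind it; z points along the fingers, y is the line along which they close (so a half turn about z gives the same grasp; the last joint's range is limited). The gripper opens to 87 mm and grips with 3 to 60 N. Pads are 19 mm wide; open, the fingers measure 117 mm over their backs; the gripper's body (75 mm by 190 mm) begins 51 mm behind the grasp point.
Start: joints at [89.015, 22.042, 0.453, 0, -68.411, -14.817], TCP at [0.17, 0.601, 0.223] pointing down, gripper open.
Joint ranges: [-179.83, 179.83], [-69.29, 118.12], [-61.27, 80.66], [-181.25, 117.63], [-171.15, -9.14], [-177.46, 177.46]. Speed limits (degrees/s): [159.86, 159.86, 180, 180, 180, 180].

## Interface

Orientations are given as a 3x3 rotation matrix whose columns are the frame's x, y, z axes.
In Python, from station import sense, capture, finish_job, silhouettes, landmark_of gives the robot as it stands.
- The arm moves only by the tool step_arm, never from a script. Its arguments are lists of equal length, an entry for each row: "linear": the shift along the tool's x, y, z in mm, a list of three; "delta_rot": the turn, a rotation vector about the tool's x, y, z in rad, a list of three; "grip": the finger opening in mm, from 0 to 87. A call has 1 to 10 rows; each row shifts and turns the commanded pose from where the row before left it, along the tool's axes as they then stand; what a row does not reach is not made up. A row lasts 1/8 s, in which the tool goes at most 62.5 mm and 10.7 degrees, less where a joint would pass 70% of its speed; a pose out of reach is approached as far as the arm can. A call with a gripper value outside its range is refused whole. The fingers move at their own pace and stop on an object; the grip force is fixed at half the most. Time passes only in rows, so rows that do not move let the fingers close. It gives the time, the measured TCP pose, the force, the opening and the grip force at its end, in the units of the state.
- sense(): the state, without advancing time (a new reading comes with each control period).
- capture(name): name is "side" or "top"; returns a dict with "img" (384x512x3 uint8, red, green, blue), "fx", "fy", "cx", "cy" (pixels), "world_to_cam" (4x4, takes a point from world to camera coordinates). Camera axes: x right, y up, looking along -z (the intrinsics and any distortion apply to the point x, -y, -z); pixel columns grow to the right and rows downward; lengths in m; the calibration is good to about 2 mm. A picture is of the moment at which its call begins. There is no depth.
- finish_job(): hands the job in; it is judged then, once.
Trained networks look in the newest picture that a camera, given by its name, has taken for a name from the list of things; names that differ only in an ending like _2 or _b are one class to them, and where a whole thing is asked for, a point or a joint stands for the part that bears it (a point fixed in the world has none). Each returns a list of dicts, best first, with "score" (0 to 1); they miss things now and then, are a little off and sometimes report something else, mostly with a low value. They report only what shows in the picture. A call takes as long as a camera call. They do not tell look-alikes from the thing itself.
- silhouettes(camera, label): "mask" (384x512 bool, what is visible of it) and "point" ([column, row] in pixels, amid what is visible of it).
- landmark_of(camera, label): "point" ([column, row] in pixels: a listed point, or the origin of a listed thing).
The state is a dict: "time_s": time; "joints": joint angles; "joint_velocities": joint speeds; "effort": joint torques, N m; "tcp_pos": TCP position; "ee_rot": TCP orientation; "wrist_force": force on the tool from outside, world axes, zero at the start; "moment": the same for the moment, N m; "gripper_width": opening from 0.0 (shut) to 1.0 (fully open); "gripper_force": force on a finger pad.
Only numpy, scipy, OpenCV 4.12 (cv2) and the standard library are available. Lean on these libraries where they do the work, as an engineer would, in place of code of your own. Each camera call takes 0.05 s, during which the arm holds its last target. There are 200 camera calls.

## Working session

There is one attempt and no reset: what is moved stays moved. The work goes in short steps, Python scripts to look and compute and a tool call to move; the robot and the scene stay as the last step left them, time stands still between calls to the robot, and variables do not carry over. Pictures are saved under pics/ and viewed, at most 10 in all, crops included, and the job is handed in when it is done.

Besides the shell and the picture viewer there is one more tool, called after "Request:" as name(argument=value, ...), one argument or row to a line, values as JSON. step_arm: Moves the arm, as the interface text tells. Its arguments: {"type":"object","properties":{"linear":{"type":"array"},"delta_rot":{"type":"array"},"grip":{"type":"array"}},"required":["linear","delta_rot","grip"]}

```bash
mkdir -p pics; ls
cat > h.py <<'E'
import numpy as np, cv2
from station import *
def proj(c,P):
    P=np.atleast_2d(P); q=(c["world_to_cam"]@np.c_[P,np.ones(len(P))].T)[:3]
    return np.c_[c["fx"]*q[0]/-q[2]+c["cx"], c["fy"]*-q[1]/-q[2]+c["cy"]]
def ray(c,uv):
    W=np.linalg.inv(c["world_to_cam"]); d=np.array([(uv[0]-c["cx"])/c["fx"],-(uv[1]-c["cy"])/c["fy"],-1])
    return W[:3,3],W[:3,:3]@d
def atz(c,uv,z):
    o,d=ray(c,uv); return o+d*(z-o[2])/d[2]
E
cat > a.py <<'E'
from h import *
s=sense(); print({k:np.round(v,3).tolist() for k,v in s.items() if k in("time_s","tcp_pos","ee_rot","wrist_force")})
ims=[]
for n in("side","top"):
    c=capture(n); print(n,[k for k in c],c["fx"],c["cx"],c["cy"],np.round(np.linalg.inv(c["world_to_cam"]),3).tolist())
    cv2.imwrite(f"pics/{n}0.png",cv2.resize(c["img"][:,:,::-1],(800,600)))
    for l in("board","board_hole","plain_board","rack","stand","collar_line","flap_line","bowl","spray_can","spoon","jar","cup"):
        print(l,[(np.round(r["point"],1).tolist(),round(r["score"],2)) for r in landmark_of(n,l)[:3]])
E
python3 a.py
```

```text
pics
{'time_s': 0.0, 'tcp_pos': [0.17, 0.601, 0.221], 'ee_rot': [[0.962, -0.272, -0.001], [-0.272, -0.962, -0.002], [0.0, 0.002, -1.0]], 'wrist_force': [0.083, -0.541, -0.029]}
side ['img', 'fx', 'fy', 'cx', 'cy', 'world_to_cam'] 372.3738781311776 251.59803413098234 187.4211988028833 [[0.983, 0.125, -0.135, 0.311], [-0.184, 0.633, -0.752, -0.851], [-0.008, 0.764, 0.645, 0.961], [0.0, 0.0, 0.0, 1.0]]
board [([296.8, 290.1], 0.9), ([248.8, 245.5], 0.65), ([196.0, 329.0], 0.63)]
board_hole [([192.4, 307.0], 0.93), ([302.9, 265.4], 0.72)]
plain_board [([270.9, 283.9], 0.86)]
rack [([288.2, 289.5], 0.86), ([265.7, 150.1], 0.71)]
stand [([240.9, 216.5], 0.7), ([281.2, 187.0], 0.61), ([245.6, 157.9], 0.41)]
collar_line [([277.8, 146.2], 0.78)]
flap_line [([267.6, 150.3], 0.74)]
bowl [([212.2, 171.7], 0.72)]
spray_can [([251.3, 155.9], 0.73)]
spoon [([239.8, 218.8], 0.84), ([284.7, 289.2], 0.63)]
jar [([318.7, 235.3], 0.96)]
cup [([249.6, 246.6], 0.85)]
top ['img', 'fx', 'fy', 'cx', 'cy', 'world_to_cam'] 347.3229389313692 256.84728067501715 192.39673535929748 [[0.016, 0.998, -0.065, 0.431], [-1.0, 0.017, 0.013, 0.096], [0.014, 0.064, 0.998, 1.076], [0.0, 0.0, 0.0, 1.0]]
board [([358.8, 178.5], 0.56)]
board_hole [([365.3, 168.7], 0.63), ([393.7, 279.4], 0.56), ([243.1, 212.9], 0.32)]
plain_board [([352.8, 199.7], 0.76)]
rack [([353.0, 185.4], 0.64)]
stand [([202.5, 157.5], 0.8)]
collar_line [([185.6, 148.1], 0.58), ([358.6, 178.1], 0.15)]
flap_line [([195.8, 162.8], 0.65), ([369.3, 171.8], 0.5), ([241.6, 208.9], 0.36)]
bowl [([147.1, 227.6], 0.74)]
spray_can [([128.6, 179.2], 0.92), ([241.7, 209.8], 0.57)]
spoon [([244.1, 210.8], 0.84)]
jar [([291.5, 130.8], 0.69)]
cup [([290.0, 210.0], 0.67)]
```

View pics/side0.png

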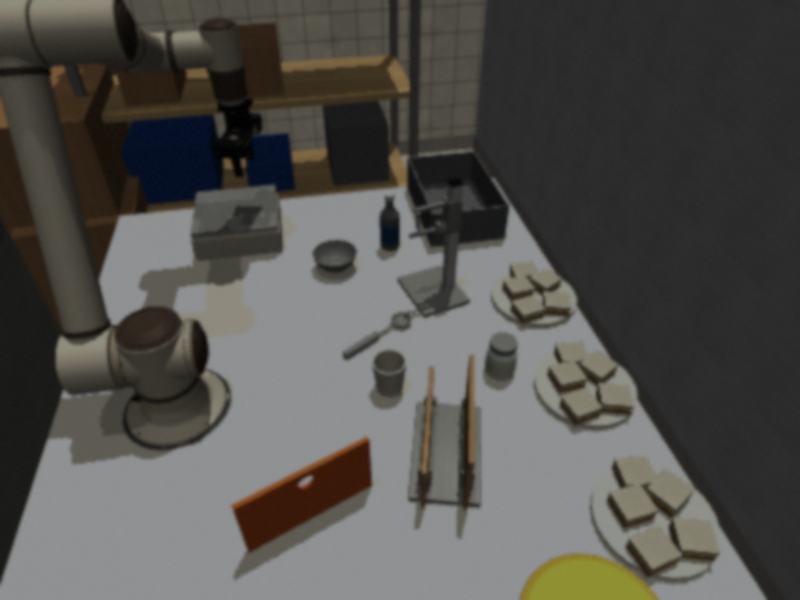

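View pics/top0.png

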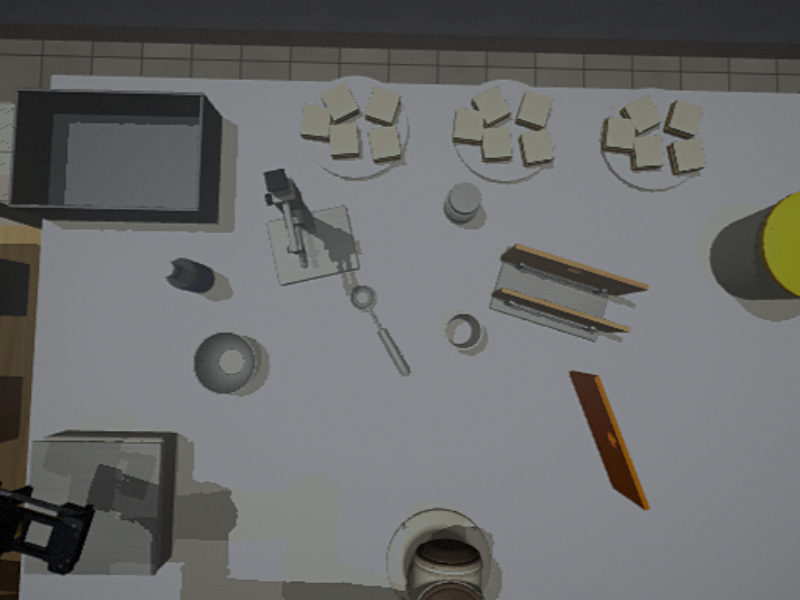

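The candidates (800 px pictures) are:
- The taller rack board: side (470,410), top (575,268), apparently with a hole.
- The lower rack board: side (428,425), top (562,310).
- The orange board: side (305,495), top (612,440). Excluded.

I'll check the choice in a close crop, with the stand beside it.

```bash
cat > b.py <<'E'
from h import *
t=capture("top"); 
for l in("board","plain_board","rack","stand"):
    for n in("top","side"):
        if n=="side" and l=="board": s=capture("side")
        for r in silhouettes(n,l)[:2]:
            m=r["mask"].astype(np.uint8); rr=cv2.minAreaRect(cv2.findNonZero(m)); print(l,n,round(r["score"],2),int(m.sum()),np.round(cv2.boxPoints(rr),1).tolist())
def crop(c,x,y,w,h,k): return cv2.resize(c["img"][y:y+h,x:x+w,::-1],None,fx=k,fy=k,interpolation=cv2.INTER_CUBIC)
a=np.hstack([crop(t,305,145,115,80,4),crop(t,165,100,75,80,4)][:2]); b=np.hstack([crop(s,245,215,115,110,4)[:280],crop(s,245,105,75,70,4)])
im=np.vstack([a,b]); im=np.clip(im.astype(float)*1.6,0,255).astype(np.uint8); print(im.shape); cv2.imwrite("pics/crop1.png",im)
E
python3 b.py
```

```text
board top 0.96 1031 [[320.1000061035156, 165.8000030517578], [324.29998779296875, 152.8000030517578], [413.8999938964844, 181.3000030517578], [409.70001220703125, 194.3000030517578]]
board top 0.85 1622 [[362.5, 238.60000610351562], [380.20001220703125, 231.6999969482422], [416.20001220703125, 324.79998779296875], [398.5, 331.6000061035156]]
board side 0.9 2950 [[143.8000030517578, 324.1000061035156], [234.10000610351562, 278.20001220703125], [248.89999389648438, 307.3999938964844], [158.60000610351562, 353.29998779296875]]
board side 0.58 662 [[293.5, 324.8999938964844], [297.1000061035156, 227.89999389648438], [305.70001220703125, 228.1999969482422], [302.1000061035156, 325.20001220703125]]
plain_board top 0.9 532 [[314.5, 189.5], [316.70001220703125, 182.5], [400.79998779296875, 208.39999389648438], [398.6000061035156, 215.39999389648438]]
plain_board side 0.54 383 [[266.8999938964844, 322.8999938964844], [273.0, 235.6999969482422], [278.6000061035156, 236.10000610351562], [272.5, 323.20001220703125]]
rack top 0.66 1908 [[311.70001220703125, 197.39999389648438], [321.8999938964844, 164.89999389648438], [390.1000061035156, 186.3000030517578], [379.79998779296875, 218.8000030517578]]
rack side 0.91 2089 [[260.70001220703125, 320.1000061035156], [266.0, 254.60000610351562], [311.8999938964844, 258.29998779296875], [306.6000061035156, 323.70001220703125]]
stand top 0.85 2823 [[162.6999969482422, 110.19999694824219], [214.6999969482422, 98.9000015258789], [230.6999969482422, 172.1999969482422], [178.60000610351562, 183.60000610351562]]
stand side 0.87 1848 [[251.39999389648438, 115.5], [295.8999938964844, 113.69999694824219], [299.3999938964844, 200.10000610351562], [254.89999389648438, 201.89999389648438]]
(600, 760, 3)
```

View pics/crop1.png

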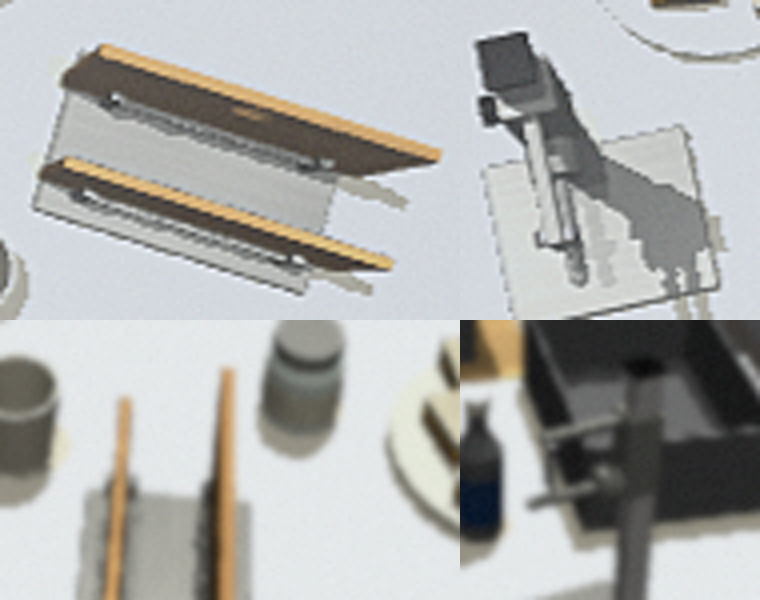

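The crop shows the hole in the taller, far board at top px (367.5,173.7), so the choice holds. The stand's peg points down the top image with its tip at (194,170.5), and at (262.5,150.8) in the side view.

```bash
cat > c.py <<'E'
from h import *
from scipy.optimize import least_squares
t=capture("top"); s=capture("side")
# board upper edge
L=atz(t,(330,157.5),.152); R=atz(t,(414.9,184),.152); d=R-L
print("board ends",L.round(4),R.round(4),"len",np.linalg.norm(d),"mid",((L+R)/2).round(4),"yaw of y axis(L-R)",np.degrees(np.arctan2(-d[1],-d[0])))
print("hole ray z.122",atz(t,(367.5,173.7),.122).round(4))
print("side proj of ends",proj(s,[L,R]).round(1).tolist(),"seen approx",[(245+227/4,215+50/4)])
def W(p,X):
    c_,s_=np.cos(p[2]),np.sin(p[2]); X=np.atleast_2d(X)
    return np.c_[p[0]+c_*X[:,0]-s_*X[:,1],p[1]+s_*X[:,0]+c_*X[:,1],X[:,2]]
# stand: top view base corners, image right = -y
b=[(.065,-.08,.012),(-.065,-.08,.012),(.065,.08,.012),(-.065,.08,.012)]; uv=np.array([(221,131.3),(230,172),(170.5,141.8),(178.8,183)])
f=lambda p:(proj(t,W(p,b))-uv).ravel()
r=least_squares(f,[.55,.2,-.2]); p=r.x; print("stand",p.round(4),np.degrees(p[2]),f(p).round(1))
print("post top",proj(t,W(p,[(.045,0,.308)])),"seen ~",165+(506-460)/4,57/4+100)
for n,c,o in(("top",t,(194.25,170.5)),("side",s,(262.5,150.75))):
    for z in(.176,.19,.204): print(n,z,proj(c,W(p,[(-.07,0,z)]))[0].round(1),"seen",o, "collar",proj(c,W(p,[(0,0,z)]))[0].round(1))
# triangulate tip
A=[];B=[]
for c,o in((t,(194.25,170.5)),(s,(262.5,150.75))):
    q,dd=ray(c,o); dd/=np.linalg.norm(dd); M=np.eye(3)-np.outer(dd,dd); A.append(M);B.append(M@q)
print("tip tri",np.linalg.solve(sum(A),sum(B)).round(4),"model tip",W(p,[(-.07,0,.19)]).round(4))
for l in("jar","cup","spray_can","bowl"):
    for c,n in((t,"top"),(s,"side")): print(l,n,[atz(c,r["point"],0).round(3) for r in landmark_of(n,l)[:1]])
E
python3 c.py
```

```text
board ends [ 0.5888 -0.1108  0.152 ] [ 0.5212 -0.3399  0.152 ] len 0.23886005531181098 mid [ 0.555  -0.2254  0.152 ] yaw of y axis(L-R) 73.56064994539346
hole ray z.122 [ 0.5505 -0.222   0.122 ]
side proj of ends [[299.7, 225.9], [299.3, 294.5]] seen approx [(301.75, 227.5)]
stand [0.6068 0.2596 0.2307] 13.220903935502987 [ 0.2 -0.  -0.1 -0.  -0.1  0.2  0.  -0.1]
post top [[176.33572119 115.53733814]] seen ~ 176.5 114.25
top 0.176 [196.2 172.5] seen (194.25, 170.5) collar [190.7 146.5]
top 0.19 [195.3 171.9] seen (194.25, 170.5) collar [189.8 145.4]
top 0.204 [194.4 171.2] seen (194.25, 170.5) collar [188.8 144.3]
side 0.176 [259.7 154.3] seen (262.5, 150.75) collar [276.9 149.8]
side 0.19 [259.8 151.1] seen (262.5, 150.75) collar [277.  146.7]
side 0.204 [259.8 147.9] seen (262.5, 150.75) collar [277.1 143.5]
tip tri [0.5459 0.2462 0.1886] model tip [[0.5387 0.2436 0.19  ]]
jar top [array([ 0.691, -0.032,  0.   ])]
jar side [array([ 0.691, -0.029,  0.   ])]
cup top [array([ 0.443, -0.029,  0.   ])]
cup side [array([ 0.452, -0.034,  0.   ])]
spray_can top [array([0.526, 0.479, 0.   ])]
spray_can side [array([ 0.537,  0.484, -0.   ])]
bowl top [array([0.372, 0.421, 0.   ])]
bowl side [array([0.386, 0.396, 0.   ])]
```

Request:
step_arm(
  linear=[
    [0, 0, -5],
    [0, 0, -5],
    [0, 0, -5],
    [0, 0, -5],
    [0, 0, -5],
    [0, 0, -5],
    [0, 0, -5],
    [0, 0, -5],
    [0, 0, 0],
    [0, 0, 0],
  ],
  delta_rot=[
    [0, 0, 0.158],
    [0, 0, 0.158],
    [0, 0, 0.158],
    [0, 0, 0.158],
    [0, 0, 0.158],
    [0, 0, 0.158],
    [0, 0, 0.158],
    [0, 0, 0.158],
    [0, 0, 0.158],
    [0, 0, 0.158],
  ],
  grip=[60, 60, 60, 60, 60, 60, 60, 60, 60, 60],
)

```text
time_s: 3.55
tcp_pos: [0.1702, 0.6014, 0.2627]
ee_rot: [[-0.286, -0.958, 0.0], [-0.958, 0.286, 0.0], [-0.0, 0.0, -1.0]]
wrist_force: [0.4, 0.4, -0.5]
gripper_width: 0.688
gripper_force: 0.0
```

```bash
cat > g.py <<'E'
import sys
from h import *
# args: target x y z [yaw of tool y deg] -> deltas in tool axes
s=sense(); R=np.array(s["ee_rot"]); p=np.array(s["tcp_pos"])
a=[float(v) for v in sys.argv[1:]]
print("t",round(s["time_s"],2),"p",p.round(4),"yawy",np.degrees(np.arctan2(R[1,1],R[0,1])).round(2),"zax",R[:,2].round(4),"F",np.round(s["wrist_force"],2),"M",np.round(s["moment"],2),"w",round(s["gripper_width"]*87,1),"gf",round(s["gripper_force"],1))
if a: print("tool shift mm",(R.T@(np.array(a[:3])-p)*1e3).round(1))
E
python3 g.py 0.5754 -0.1564 0.26
```

```text
t 3.55 p [0.1702 0.6014 0.2627] yawy 163.37 zax [ 0.e+00  2.e-04 -1.e+00] F [ 0.36  0.41 -0.55] M [ 0.1  -0.07 -0.03] w 59.9 gf 0.0
tool shift mm [ 610.1 -605.1    2.5]
```

Request:
step_arm(
  linear=[
    [20, -20, 0],
    [32, -32, 0],
    [32, -32, 0],
    [32, -32, 0],
    [32, -32, 0],
    [32, -32, 0],
    [32, -32, 0],
    [32, -32, 0],
    [32, -32, 0],
    [32, -32, 0],
  ],
  delta_rot=[
    [0, 0, 0],
    [0, 0, 0],
    [0, 0, 0],
    [0, 0, 0],
    [0, 0, 0],
    [0, 0, 0],
    [0, 0, 0],
    [0, 0, 0],
    [0, 0, 0],
    [0, 0, 0],
  ],
  grip=[60, 60, 60, 60, 60, 60, 60, 60, 60, 60],
)

```text
time_s: 4.8
tcp_pos: [0.3796, 0.2179, 0.2629]
ee_rot: [[-0.281, -0.96, 0.001], [-0.96, 0.281, 0.001], [-0.001, -0.0, -1.0]]
wrist_force: [0.4, 0.2, -0.5]
gripper_width: 0.687
gripper_force: 0.0
```

Request:
step_arm(
  linear=[
    [32, -32, 0],
    [32, -32, 0],
    [32, -32, 0],
    [32, -32, 0],
    [32, -32, 0],
    [32, -32, 0],
    [32, -32, 0],
    [32, -32, 0],
    [22, -20, 0],
    [0, 0, 0],
  ],
  delta_rot=[
    [0, 0, 0],
    [0, 0, 0],
    [0, 0, 0],
    [0, 0, 0],
    [0, 0, 0],
    [0, 0, 0],
    [0, 0, 0],
    [0, 0, 0],
    [0, 0, 0],
    [0, 0, 0],
  ],
  grip=[60, 60, 60, 60, 60, 60, 60, 60, 60, 60],
)

```text
time_s: 6.05
tcp_pos: [0.5662, -0.1268, 0.2618]
ee_rot: [[-0.284, -0.959, -0.001], [-0.959, 0.284, -0.0], [0.0, 0.001, -1.0]]
wrist_force: [0.0, 1.1, -0.7]
gripper_width: 0.69
gripper_force: 0.0
```

```bash
cat > d.py <<'E'
from h import *
import sys
from station import *
s=sense(); p=np.array(s["tcp_pos"]); R=np.array(s["ee_rot"]); w=s["gripper_width"]*.087/2
ims=[]
for n in("top","side"):
    c=capture(n); P=[p,p+R[:,1]*w,p-R[:,1]*w]; q=proj(c,P); print(n,q.round(1).tolist())
    x,y=(int(v) for v in q[0]); x0=min(max(x-50,0),412);y0=min(max(y-60,0),264); k=cv2.resize(c["img"][y0:y0+120,x0:x0+100,::-1],None,fx=4,fy=4,interpolation=cv2.INTER_CUBIC)
    for u in q: cv2.circle(k,tuple(int(v) for v in (u-(x0,y0)+.5)*4),2,(0,0,255),-1)
    ims.append(k); print("crop",x0,y0)
cv2.imwrite(sys.argv[1],np.clip(np.hstack(ims)*1.6,0,255).astype(np.uint8))
E
python3 g.py 0.5754 -0.1564 0.26; python3 d.py pics/g1.png
```

```text
t 6.05 p [ 0.5662 -0.1268  0.2618] yawy 163.5 zax [-9.e-04 -1.e-04 -1.e+00] F [ 0.03  1.06 -0.73] M [ 0.12  0.01 -0.03] w 60.0 gf 0.0
tool shift mm [ 25.8 -17.2   1.8]
top [[347.1, 159.4], [343.5, 171.4], [350.6, 147.5]]
crop 297 99
side [[296.4, 203.4], [285.6, 202.7], [307.4, 204.1]]
crop 246 143
```

View pics/g1.png

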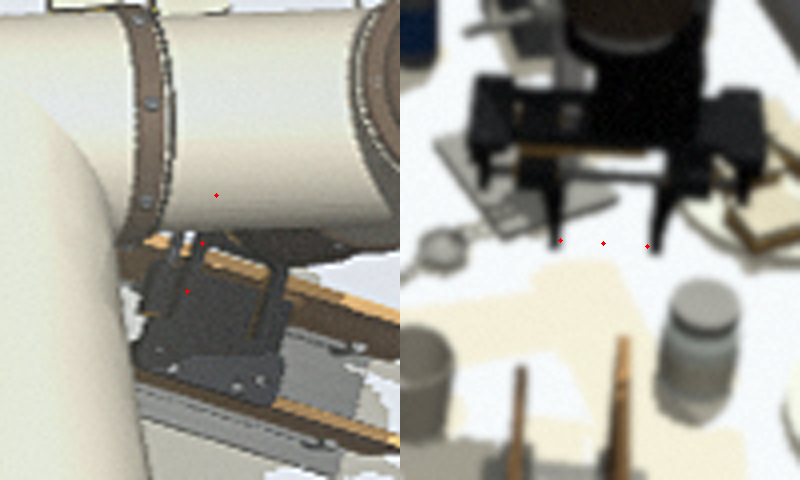

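Request:
step_arm(
  linear=[
    [23, -20, 2],
    [0, 0, 30],
    [0, 0, 35],
    [0, 0, 35],
    [0, 0, 30],
    [0, 0, 10],
    [0, 0, 0],
    [0, 0, 0],
  ],
  delta_rot=[
    [0, 0, 0],
    [0, 0, 0],
    [0, 0, 0],
    [0, 0, 0],
    [0, 0, 0],
    [0, 0, 0],
    [0, 0, 0],
    [0, 0, 0],
  ],
  grip=[60, 60, 60, 60, 60, 60, 60, 60],
)

```text
time_s: 7.15
tcp_pos: [0.5796, -0.1527, 0.1222]
ee_rot: [[-0.28, -0.96, 0.003], [-0.96, 0.28, -0.0], [-0.001, -0.003, -1.0]]
wrist_force: [0.0, -0.4, -0.2]
gripper_width: 0.687
gripper_force: 0.0
```

```bash
python3 g.py 0.579 -0.155 0.12; python3 d.py pics/g2.png
```

```text
t 7.15 p [ 0.5796 -0.1527  0.1222] yawy 163.71 zax [ 3.1e-03 -4.0e-04 -1.0e+00] F [ 0.03 -0.37 -0.25] M [ 0.11 -0.06  0.06] w 59.7 gf 0.0
tool shift mm [ 2.4 -0.   2.2]
top [[342.6, 162.8], [339.6, 173.0], [345.6, 152.6]]
crop 292 102
side [[300.0, 243.4], [289.8, 242.7], [310.1, 244.1]]
crop 249 183
```

View pics/g2.png

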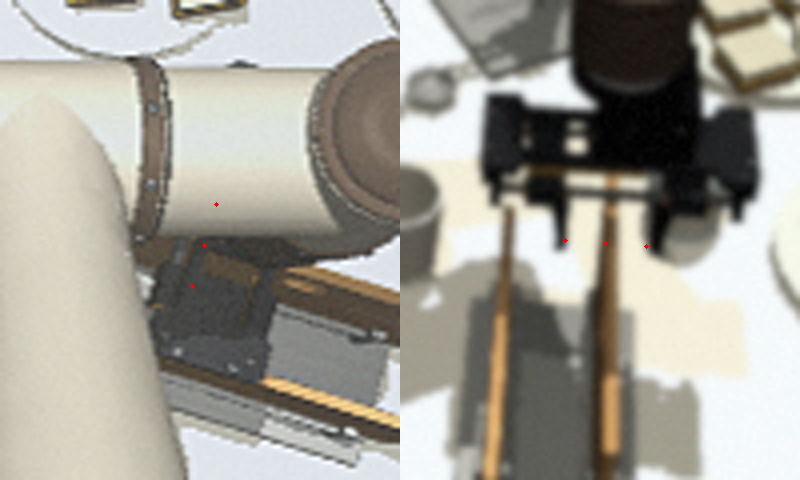

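The board stands between the fingers: board at side-crop (609,240), finger tips at about (562,245) and (650,250). I'll close.

Request:
step_arm(
  linear=[
    [0, 0, 0],
    [0, 0, 0],
    [0, 0, 0],
    [0, 0, 0],
    [0, 0, 0],
    [0, 0, 0],
    [0, 0, 0],
    [0, 0, 0],
  ],
  delta_rot=[
    [0, 0, 0],
    [0, 0, 0],
    [0, 0, 0],
    [0, 0, 0],
    [0, 0, 0],
    [0, 0, 0],
    [0, 0, 0],
    [0, 0, 0],
  ],
  grip=[0, 0, 0, 0, 0, 0, 0, 0],
)

```text
time_s: 8.25
tcp_pos: [0.5786, -0.1529, 0.1205]
ee_rot: [[-0.281, -0.96, 0.0], [-0.96, 0.281, 0.0], [-0.0, -0.0, -1.0]]
wrist_force: [0.3, 0.0, 0.2]
gripper_width: 0.101
gripper_force: 30.0
```

```bash
python3 g.py
```

```text
t 8.25 p [ 0.5786 -0.1529  0.1205] yawy 163.67 zax [ 1.e-04  0.e+00 -1.e+00] F [0.28 0.03 0.22] M [ 0.09 -0.16  0.03] w 8.8 gf 30.0
```

Request:
step_arm(
  linear=[
    [0, 0, -5],
    [0, 0, -10],
    [0, 0, -15],
    [0, 0, -20],
    [0, 0, -20],
    [0, 0, -20],
    [0, 0, -20],
    [0, 0, -20],
    [0, 0, -10],
    [0, 0, 0],
  ],
  delta_rot=[
    [0, 0, 0],
    [0, 0, 0],
    [0, 0, 0],
    [0, 0, 0],
    [0, 0, 0],
    [0, 0, 0],
    [0, 0, 0],
    [0, 0, 0],
    [0, 0, 0],
    [0, 0, 0],
  ],
  grip=[0, 0, 0, 0, 0, 0, 0, 0, 0, 0],
)

```text
time_s: 9.5
tcp_pos: [0.5786, -0.1528, 0.2615]
ee_rot: [[-0.281, -0.96, 0.002], [-0.96, 0.281, 0.0], [-0.001, -0.001, -1.0]]
wrist_force: [0.2, 0.6, -2.9]
gripper_width: 0.101
gripper_force: 30.0
```

```bash
python3 g.py; python3 d.py pics/g3.png
```

```text
t 9.5 p [ 0.5786 -0.1528  0.2615] yawy 163.66 zax [ 1.5e-03  2.0e-04 -1.0e+00] F [ 0.23  0.64 -2.86] M [ 0.28 -0.06 -0.03] w 8.8 gf 30.0
top [[357.9, 154.5], [357.4, 156.2], [358.4, 152.7]]
crop 307 94
side [[303.5, 209.3], [301.8, 209.2], [305.1, 209.4]]
crop 253 149
```

View pics/g3.png

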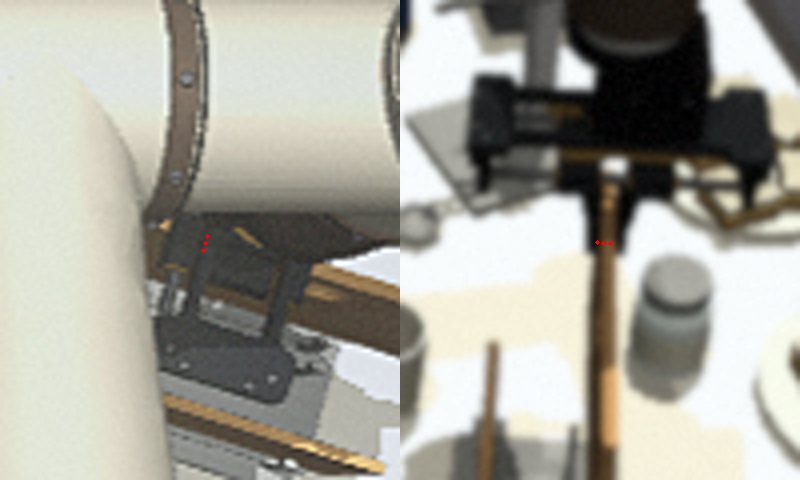

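Request:
step_arm(
  linear=[
    [0, 0, 0],
    [0, 0, 0],
    [0, 0, 0],
    [0, 0, 0],
    [-20, 0, 0],
    [-35, 0, 0],
    [-40, 0, 0],
    [-40, 0, 0],
    [-40, 0, 0],
    [-40, 0, 0],
  ],
  delta_rot=[
    [0, 0, -0.129],
    [0, 0, -0.129],
    [0, 0, -0.129],
    [0, 0, -0.129],
    [0, 0, 0],
    [0, 0, 0],
    [0, 0, 0],
    [0, 0, 0],
    [0, 0, 0],
    [0, 0, 0],
  ],
  grip=[0, 0, 0, 0, 0, 0, 0, 0, 0, 0],
)

```text
time_s: 10.85
tcp_pos: [0.528, 0.0582, 0.26]
ee_rot: [[0.228, -0.974, -0.001], [-0.974, -0.228, -0.0], [-0.0, 0.001, -1.0]]
wrist_force: [0.3, 0.2, -1.6]
gripper_width: 0.097
gripper_force: 30.0
```

Request:
step_arm(
  linear=[
    [-40, 0, 0],
    [-40, 0, 0],
    [-40, 0, 0],
    [-40, 0, 0],
    [-40, 0, 0],
    [-30, 0, 0],
    [-20, 0, 0],
    [0, 0, 0],
    [0, 0, 0],
    [0, 0, 0],
  ],
  delta_rot=[
    [0, 0, 0],
    [0, 0, 0],
    [0, 0, 0],
    [0, 0, 0],
    [0, 0, 0],
    [0, 0, 0],
    [0, 0, 0],
    [0, 0, 0],
    [0, 0, 0],
    [0, 0, 0],
  ],
  grip=[0, 0, 0, 0, 0, 0, 0, 0, 0, 0],
)

```text
time_s: 12.1
tcp_pos: [0.4723, 0.2989, 0.2606]
ee_rot: [[0.228, -0.974, -0.0], [-0.974, -0.228, -0.0], [0.0, 0.0, -1.0]]
wrist_force: [-0.3, -0.7, -1.5]
gripper_width: 0.095
gripper_force: 30.0
```

```bash
python3 g.py 0.4805 0.3075 0.2615
cat > e.py <<'E'
from h import *
import sys
from station import *
x0,y0,x1,y1=120,90,320,290
s=sense(); p=np.array(s["tcp_pos"]); R=np.array(s["ee_rot"]); yb=-R[:,0]; xb=-R[:,1]; up=-R[:,2]
o=p-.0755*yb+.0315*up   # mid upper edge
X=[o+.12*yb,o-.12*yb,o-.12*yb-.14*up,o+.12*yb-.14*up]; h=[o-.03*up+.016*(np.cos(a)*yb+np.sin(a)*up) for a in np.linspace(0,6.283,13)]
for n in("side","top"):
    c=capture(n)
    k=cv2.resize(c["img"][:,:,::-1],None,fx=3,fy=3,interpolation=cv2.INTER_CUBIC); k=np.clip(k*1.6,0,255).astype(np.uint8)
    for P,col in((X,(0,0,255)),(h,(0,255,0))): cv2.polylines(k,[((proj(c,P)+.5)*3).astype(int)],True,col,1)
    m=proj(c,[o])[0]; u=int(np.clip(m[0]-66,0,512-133)); v=int(np.clip(m[1]-70,0,384-190)); print(n,u,v)
    globals()[n]=k[3*v:3*v+570,3*u:3*u+399]
cv2.imwrite(sys.argv[1],np.hstack([side,top]))
E
python3 e.py pics/s1.png
```

```text
t 12.1 p [0.4723 0.2989 0.2606] yawy -166.84 zax [-1.e-04 -1.e-04 -1.e+00] F [-0.25 -0.7  -1.51] M [ 0.23 -0.01  0.03] w 8.3 gf 30.0
tool shift mm [ -6.5 -10.   -0.9]
side 180 60
top 129 118
```

View pics/s1.png

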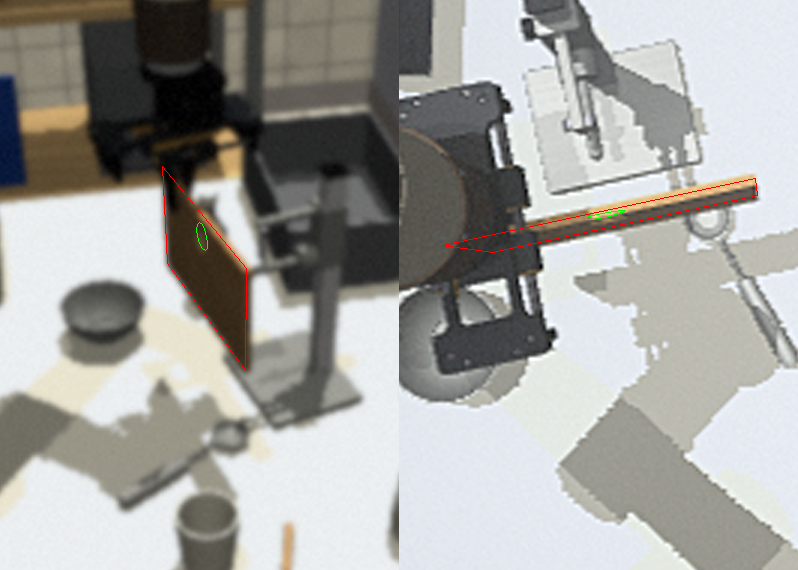

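The overlay matches the board in both views (no droop), and the peg tip is at crop (597,155) in the top view. Next I shift sideways and lower so the hole is at peg height, still in front of the tip.

Request:
step_arm(
  linear=[
    [-6.5, -5, 0],
    [0, 0, 15],
    [0, 0, 20],
    [0, 0, 20],
    [0, 0, 15],
    [0, 0, 0],
    [0, 0, 0],
  ],
  delta_rot=[
    [0, 0, 0],
    [0, 0, 0],
    [0, 0, 0],
    [0, 0, 0],
    [0, 0, 0],
    [0, 0, 0],
    [0, 0, 0],
  ],
  grip=[0, 0, 0, 0, 0, 0, 0],
)

```text
time_s: 13.08
tcp_pos: [0.476, 0.3076, 0.1911]
ee_rot: [[0.229, -0.973, 0.001], [-0.973, -0.229, 0.001], [-0.0, -0.001, -1.0]]
wrist_force: [0.2, 0.0, -1.7]
gripper_width: 0.098
gripper_force: 30.0
```

```bash
python3 g.py 0.4805 0.3075 0.1905
cat > f.py <<'E'
from h import *
import sys
from station import *
s=sense(); p=np.array(s["tcp_pos"]); R=np.array(s["ee_rot"]); yb=-R[:,0]; up=-R[:,2]
o=p-.0755*yb+.0015*up
h=[o+.016*(np.cos(a)*yb+np.sin(a)*up) for a in np.linspace(0,6.283,25)]
ys=np.array([-.2287,.9735,0]); xs=np.array([.9735,.2287,0]); S=np.array([.6068,.2596,.191])+.003*xs
peg=[S-.07*xs,S]
out=[]
for n in("side","top"):
    c=capture(n); m=proj(c,[o])[0]; u=int(m[0]-25); v=int(m[1]-(45 if n=="side" else 60)); print(n,u,v,m)
    k=np.clip(cv2.resize(c["img"][v:v+75,u:u+50,::-1],None,fx=8,fy=8,interpolation=cv2.INTER_CUBIC)*1.8,0,255).astype(np.uint8)
    for P,col in((h,(0,255,0)),(peg,(0,0,255))): cv2.polylines(k,[((proj(c,P)-(u,v)+.5)*8).astype(int)],False,col,1)
    out.append(k)
cv2.imwrite(sys.argv[1],np.hstack(out))
E
python3 f.py pics/s2.png
```

```text
t 13.07 p [0.476  0.3076 0.1911] yawy -166.75 zax [ 1.1e-03  6.0e-04 -1.0e+00] F [ 0.17  0.03 -1.73] M [ 0.24 -0.01 -0.01] w 8.5 gf 30.0
tool shift mm [ 1.1 -4.4  0.6]
side 222 108 [247.88367739 153.45416475]
top 173 129 [198.38201064 189.56005638]
```

View pics/s2.png

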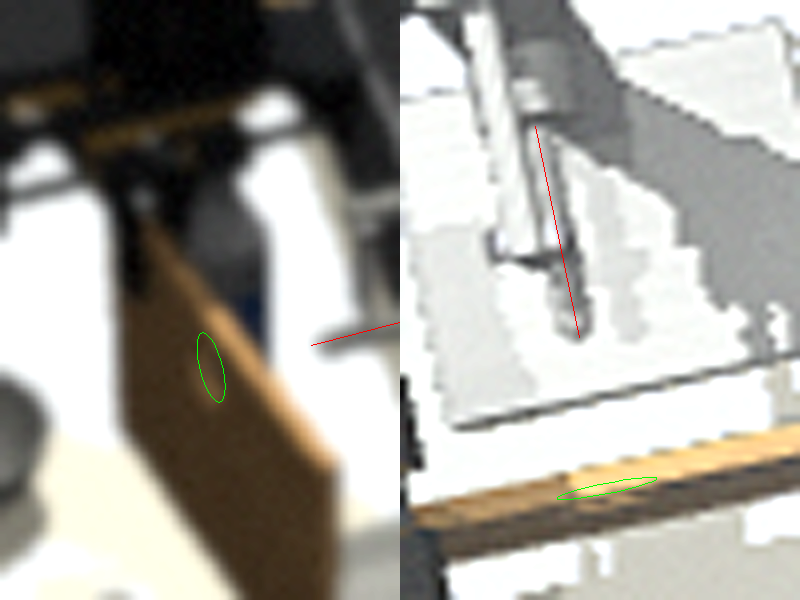

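Request:
step_arm(
  linear=[
    [1, -5, 0],
    [0, -8, 0],
    [0, -8, 0],
    [0, -8, 0],
    [0, -6, 0],
    [0, -4, 0],
    [0, 0, 0],
  ],
  delta_rot=[
    [0, 0, 0],
    [0, 0, 0],
    [0, 0, 0],
    [0, 0, 0],
    [0, 0, 0],
    [0, 0, 0],
    [0, 0, 0],
  ],
  grip=[0, 0, 0, 0, 0, 0, 0],
)

```text
time_s: 14.05
tcp_pos: [0.5139, 0.3152, 0.1904]
ee_rot: [[0.229, -0.973, -0.0], [-0.973, -0.229, -0.0], [0.0, 0.0, -1.0]]
wrist_force: [-0.0, 0.5, -1.7]
gripper_width: 0.104
gripper_force: 30.0
```

Request:
step_arm(
  linear=[
    [0, -2, 0],
    [0, -2, 0],
    [0, -2, 0],
  ],
  delta_rot=[
    [0, 0, 0],
    [0, 0, 0],
    [0, 0, 0],
  ],
  grip=[0, 0, 0],
)

```text
time_s: 14.42
tcp_pos: [0.5196, 0.3166, 0.1906]
ee_rot: [[0.229, -0.973, 0.0], [-0.973, -0.229, 0.0], [-0.0, -0.0, -1.0]]
wrist_force: [-0.4, -0.1, -1.9]
gripper_width: 0.101
gripper_force: 30.0
```

Request:
step_arm(
  linear=[
    [0, -2, 0],
    [0, -2, 0],
    [0, -2, 0],
  ],
  delta_rot=[
    [0, 0, 0],
    [0, 0, 0],
    [0, 0, 0],
  ],
  grip=[0, 0, 0],
)

```text
time_s: 14.8
tcp_pos: [0.5255, 0.318, 0.1905]
ee_rot: [[0.229, -0.973, -0.0], [-0.973, -0.229, -0.0], [0.0, 0.0, -1.0]]
wrist_force: [0.7, 0.5, -2.3]
gripper_width: 0.098
gripper_force: 30.0
```

Request:
step_arm(
  linear=[
    [0, -2, 0],
    [0, -2, 0],
    [0, -2, 0],
  ],
  delta_rot=[
    [0, 0, 0],
    [0, 0, 0],
    [0, 0, 0],
  ],
  grip=[0, 0, 0],
)

```text
time_s: 15.18
tcp_pos: [0.5313, 0.3193, 0.1905]
ee_rot: [[0.229, -0.973, -0.0], [-0.973, -0.229, 0.0], [-0.0, 0.0, -1.0]]
wrist_force: [0.2, 0.7, -2.0]
gripper_width: 0.101
gripper_force: 30.0
```

Request:
step_arm(
  linear=[
    [0, -2, 0],
    [0, -2, 0],
    [0, -2, 0],
    [0, -2, 0],
  ],
  delta_rot=[
    [0, 0, 0],
    [0, 0, 0],
    [0, 0, 0],
    [0, 0, 0],
  ],
  grip=[0, 0, 0, 0],
)

```text
time_s: 15.68
tcp_pos: [0.5391, 0.3212, 0.1905]
ee_rot: [[0.229, -0.973, -0.0], [-0.973, -0.229, -0.0], [0.0, 0.0, -1.0]]
wrist_force: [-0.0, 1.2, -1.6]
gripper_width: 0.098
gripper_force: 30.0
```

Request:
step_arm(
  linear=[
    [0, -2, 0],
    [0, -2, 0],
    [0, -2, 0],
    [0, -2, 0],
  ],
  delta_rot=[
    [0, 0, 0],
    [0, 0, 0],
    [0, 0, 0],
    [0, 0, 0],
  ],
  grip=[0, 0, 0, 0],
)

```text
time_s: 16.18
tcp_pos: [0.5469, 0.323, 0.1905]
ee_rot: [[0.229, -0.973, -0.0], [-0.973, -0.229, -0.0], [0.0, 0.0, -1.0]]
wrist_force: [-0.3, -0.2, -2.1]
gripper_width: 0.102
gripper_force: 30.0
```

Request:
step_arm(
  linear=[
    [0, -2, 0],
    [0, -2, 0],
    [0, -2, 0],
    [0, -2, 0],
  ],
  delta_rot=[
    [0, 0, 0],
    [0, 0, 0],
    [0, 0, 0],
    [0, 0, 0],
  ],
  grip=[0, 0, 0, 0],
)

```text
time_s: 16.68
tcp_pos: [0.5547, 0.3248, 0.1905]
ee_rot: [[0.229, -0.973, -0.0], [-0.973, -0.229, -0.0], [0.0, 0.0, -1.0]]
wrist_force: [-1.2, 0.6, -2.2]
gripper_width: 0.106
gripper_force: 30.0
```

Request:
step_arm(
  linear=[
    [0, -2, 0],
    [0, -2, 0],
    [0, -2, 0],
    [0, -2, 0],
  ],
  delta_rot=[
    [0, 0, 0],
    [0, 0, 0],
    [0, 0, 0],
    [0, 0, 0],
  ],
  grip=[0, 0, 0, 0],
)

```text
time_s: 17.18
tcp_pos: [0.5625, 0.3267, 0.1905]
ee_rot: [[0.229, -0.973, -0.0], [-0.973, -0.229, 0.0], [-0.0, 0.0, -1.0]]
wrist_force: [0.2, 0.1, -1.6]
gripper_width: 0.101
gripper_force: 30.0
```

Request:
step_arm(
  linear=[
    [0, -2, 0],
    [0, -2, 0],
    [0, -2, 0],
    [0, -2, 0],
    [0, -2, 0],
    [0, -2, 0],
    [0, 0, 0],
  ],
  delta_rot=[
    [0, 0, 0],
    [0, 0, 0],
    [0, 0, 0],
    [0, 0, 0],
    [0, 0, 0],
    [0, 0, 0],
    [0, 0, 0],
  ],
  grip=[0, 0, 0, 0, 0, 0, 0],
)

```text
time_s: 18.05
tcp_pos: [0.5742, 0.3294, 0.1905]
ee_rot: [[0.229, -0.973, 0.0], [-0.973, -0.229, 0.0], [-0.0, -0.0, -1.0]]
wrist_force: [-0.5, 0.4, -2.2]
gripper_width: 0.103
gripper_force: 30.0
```

```bash
python3 g.py; python3 f.py pics/s3.png
```

```text
t 18.05 p [0.5742 0.3294 0.1905] yawy -166.77 zax [ 1.e-04  1.e-04 -1.e+00] F [-0.53  0.44 -2.19] M [ 0.3  -0.03  0.04] w 9.0 gf 30.0
side 248 102 [273.17992371 147.21942929]
top 165 91 [190.92325769 151.23786383]
```

View pics/s3.png

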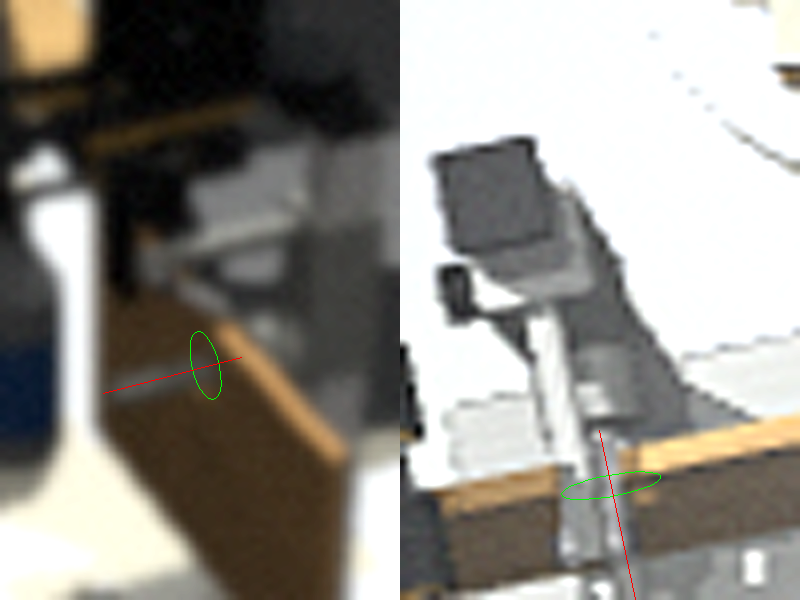

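The peg is through the hole (side crop, peg bar from (110,390) to (205,370)) and the flap is lifted. I'll go on towards the collar.

Request:
step_arm(
  linear=[
    [0, -2, 0],
    [0, -2, 0],
    [0, -2, 0],
    [0, -1, 0],
    [0, 0, 0],
  ],
  delta_rot=[
    [0, 0, 0],
    [0, 0, 0],
    [0, 0, 0],
    [0, 0, 0],
    [0, 0, 0],
  ],
  grip=[0, 0, 0, 0, 0],
)

```text
time_s: 18.77
tcp_pos: [0.581, 0.331, 0.1905]
ee_rot: [[0.229, -0.973, 0.0], [-0.973, -0.229, 0.0], [-0.0, -0.0, -1.0]]
wrist_force: [0.7, 0.1, -2.2]
gripper_width: 0.097
gripper_force: 30.0
```

Request:
step_arm(
  linear=[
    [0, -1, 0],
    [0, -1, 0],
    [0, -1, 0],
  ],
  delta_rot=[
    [0, 0, 0],
    [0, 0, 0],
    [0, 0, 0],
  ],
  grip=[0, 0, 0],
)

```text
time_s: 19.15
tcp_pos: [0.5838, 0.3317, 0.1906]
ee_rot: [[0.229, -0.973, -0.0], [-0.973, -0.229, -0.0], [0.0, 0.0, -1.0]]
wrist_force: [0.4, 0.3, -2.8]
gripper_width: 0.103
gripper_force: 30.0
```

Request:
step_arm(
  linear=[
    [0, -1, 0],
    [0, -1, 0],
    [0, 0, 0],
  ],
  delta_rot=[
    [0, 0, 0],
    [0, 0, 0],
    [0, 0, 0],
  ],
  grip=[0, 0, 0],
)

```text
time_s: 19.52
tcp_pos: [0.5858, 0.3322, 0.1905]
ee_rot: [[0.229, -0.973, 0.0], [-0.973, -0.229, -0.0], [0.0, -0.0, -1.0]]
wrist_force: [-0.2, 0.6, -2.4]
gripper_width: 0.102
gripper_force: 30.0
```

Request:
step_arm(
  linear=[
    [0, -1, 0],
    [0, -1, 0],
    [0, 0, 0],
  ],
  delta_rot=[
    [0, 0, 0],
    [0, 0, 0],
    [0, 0, 0],
  ],
  grip=[0, 0, 0],
)

```text
time_s: 19.9
tcp_pos: [0.5877, 0.3326, 0.1905]
ee_rot: [[0.229, -0.973, -0.0], [-0.973, -0.229, -0.0], [0.0, 0.0, -1.0]]
wrist_force: [0.2, 0.9, -2.1]
gripper_width: 0.097
gripper_force: 30.0
```

Request:
step_arm(
  linear=[
    [0, 0, 1],
    [0, 0, 1],
    [0, 0, 1],
    [0, 0, 1],
    [0, 0, 1],
    [0, 0, 0],
  ],
  delta_rot=[
    [0, 0, 0],
    [0, 0, 0],
    [0, 0, 0],
    [0, 0, 0],
    [0, 0, 0],
    [0, 0, 0],
  ],
  grip=[0, 0, 0, 0, 0, 0],
)

```text
time_s: 20.65
tcp_pos: [0.5877, 0.3326, 0.1854]
ee_rot: [[0.229, -0.973, -0.0], [-0.973, -0.229, -0.0], [0.0, 0.0, -1.0]]
wrist_force: [-0.5, -0.5, -1.2]
gripper_width: 0.099
gripper_force: 30.0
```

Request:
step_arm(
  linear=[
    [0, 0, 1],
    [0, 0, 1],
    [0, 0, 0],
  ],
  delta_rot=[
    [0, 0, 0],
    [0, 0, 0],
    [0, 0, 0],
  ],
  grip=[0, 0, 0],
)

```text
time_s: 21.02
tcp_pos: [0.5876, 0.3326, 0.1834]
ee_rot: [[0.229, -0.973, -0.0], [-0.973, -0.229, -0.0], [0.0, 0.0, -1.0]]
wrist_force: [-0.2, -0.1, -2.0]
gripper_width: 0.1
gripper_force: 30.0
```

Request:
step_arm(
  linear=[
    [0, 0, 1],
    [0, 0, 0],
  ],
  delta_rot=[
    [0, 0, 0],
    [0, 0, 0],
  ],
  grip=[0, 0],
)

```text
time_s: 21.28
tcp_pos: [0.5876, 0.3326, 0.1824]
ee_rot: [[0.229, -0.973, -0.0], [-0.973, -0.229, -0.0], [0.0, 0.0, -1.0]]
wrist_force: [-0.1, -0.1, -2.2]
gripper_width: 0.101
gripper_force: 30.0
```

Request:
step_arm(
  linear=[
    [0, 0, 1],
    [0, 0, 0],
  ],
  delta_rot=[
    [0, 0, 0],
    [0, 0, 0],
  ],
  grip=[0, 0],
)

```text
time_s: 21.52
tcp_pos: [0.5876, 0.3326, 0.1814]
ee_rot: [[0.229, -0.973, -0.0], [-0.973, -0.229, -0.0], [0.0, 0.0, -1.0]]
wrist_force: [-0.7, -0.7, -1.5]
gripper_width: 0.102
gripper_force: 30.0
```

Request:
step_arm(
  linear=[
    [0, 0, 1],
    [0, 0, 0],
  ],
  delta_rot=[
    [0, 0, 0],
    [0, 0, 0],
  ],
  grip=[0, 0],
)

```text
time_s: 21.78
tcp_pos: [0.5877, 0.3326, 0.1807]
ee_rot: [[0.229, -0.973, 0.0], [-0.973, -0.229, -0.0], [0.0, -0.0, -1.0]]
wrist_force: [-0.6, 0.4, -1.0]
gripper_width: 0.1
gripper_force: 30.0
```

```bash
python3 g.py
```

```text
t 21.77 p [0.5877 0.3326 0.1807] yawy -166.76 zax [ 1.e-04 -1.e-04 -1.e+00] F [-0.6   0.38 -1.  ] M [ 0.15  0.1  -0.01] w 8.7 gf 30.0
```

Request:
step_arm(
  linear=[
    [0, 0, 0.5],
    [0, 0, 0],
    [0, 0, 0],
  ],
  delta_rot=[
    [0, 0, 0],
    [0, 0, 0],
    [0, 0, 0],
  ],
  grip=[0, 0, 0],
)

```text
time_s: 22.15
tcp_pos: [0.5878, 0.3326, 0.1804]
ee_rot: [[0.229, -0.973, 0.0], [-0.973, -0.229, 0.0], [-0.0, -0.001, -1.0]]
wrist_force: [-0.9, -1.2, -0.3]
gripper_width: 0.102
gripper_force: 30.0
```

```bash
python3 g.py
```

```text
t 22.15 p [0.5878 0.3326 0.1804] yawy -166.76 zax [ 5.e-04  1.e-04 -1.e+00] F [-0.88 -1.22 -0.29] M [ 0.05  0.16 -0.01] w 8.9 gf 30.0
```

```bash
python3 f.py pics/s4.png
```

```text
side 251 103 [276.4895467  148.60547546]
top 165 86 [190.52061125 146.73668541]
```

View pics/s4.png

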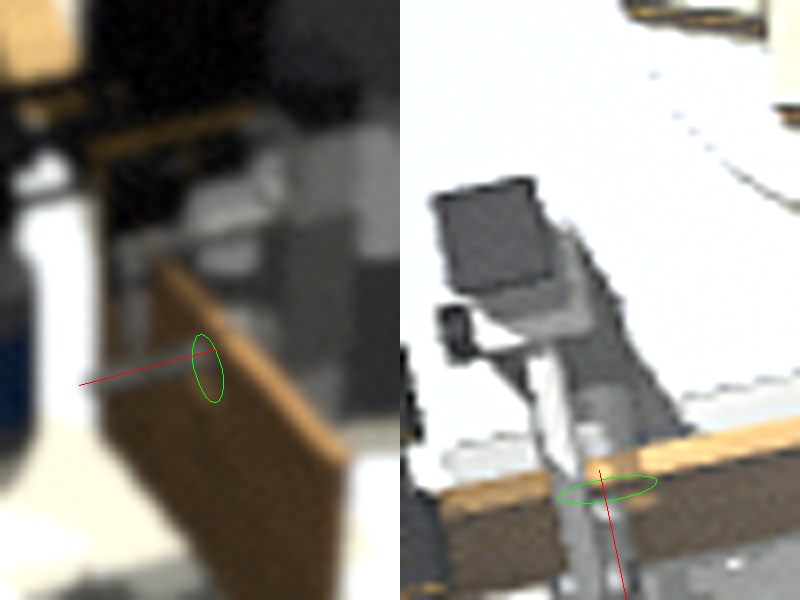

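The flap hangs straight down in front of the board (side crop (135,250)–(135,355)), and the board rests on the peg. I'll hold briefly, open, and rise.

Request:
step_arm(
  linear=[
    [0, 0, 0.3],
    [0, 0, 0],
    [0, 0, 0],
    [0, 0, 0],
    [0, 0, 0],
    [0, 0, 0],
    [0, 0, 0],
    [0, 0, 0],
  ],
  delta_rot=[
    [0, 0, 0],
    [0, 0, 0],
    [0, 0, 0],
    [0, 0, 0],
    [0, 0, 0],
    [0, 0, 0],
    [0, 0, 0],
    [0, 0, 0],
  ],
  grip=[0, 0, 0, 30, 30, 30, 30, 30],
)

```text
time_s: 23.25
tcp_pos: [0.5877, 0.3326, 0.1797]
ee_rot: [[0.229, -0.973, 0.0], [-0.973, -0.229, 0.0], [-0.0, -0.0, -1.0]]
wrist_force: [-0.7, -0.3, -0.5]
gripper_width: 0.342
gripper_force: 0.0
```

```bash
python3 g.py
```

```text
t 23.25 p [0.5877 0.3326 0.1797] yawy -166.77 zax [ 0.e+00  1.e-04 -1.e+00] F [-0.65 -0.26 -0.53] M [ 0.07 -0.03 -0.02] w 29.8 gf 0.0
```

Request:
step_arm(
  linear=[
    [0, 0, -5],
    [0, 0, -10],
    [0, 0, -15],
    [0, 0, -20],
    [0, 0, -20],
    [0, 0, -20],
    [0, 0, -20],
    [0, 0, -20],
    [0, 0, 0],
    [0, 0, 0],
  ],
  delta_rot=[
    [0, 0, 0],
    [0, 0, 0],
    [0, 0, 0],
    [0, 0, 0],
    [0, 0, 0],
    [0, 0, 0],
    [0, 0, 0],
    [0, 0, 0],
    [0, 0, 0],
    [0, 0, 0],
  ],
  grip=[30, 30, 30, 30, 30, 30, 30, 30, 30, 30],
)

```text
time_s: 24.5
tcp_pos: [0.5873, 0.3325, 0.3094]
ee_rot: [[0.229, -0.973, -0.001], [-0.973, -0.229, 0.0], [-0.0, 0.001, -1.0]]
wrist_force: [0.1, -0.5, -0.1]
gripper_width: 0.346
gripper_force: 0.0
```

Request:
step_arm(
  linear=[
    [0, 0, 0],
    [0, 0, 0],
    [0, 0, 0],
    [0, 0, 0],
    [0, 0, 0],
    [0, 0, 0],
    [0, 0, 0],
    [0, 0, 0],
    [0, 0, 0],
    [0, 0, 0],
  ],
  delta_rot=[
    [0, 0, 0],
    [0, 0, 0],
    [0, 0, 0],
    [0, 0, 0],
    [0, 0, 0],
    [0, 0, 0],
    [0, 0, 0],
    [0, 0, 0],
    [0, 0, 0],
    [0, 0, 0],
  ],
  grip=[30, 30, 30, 30, 30, 30, 30, 30, 30, 30],
)

```text
time_s: 25.75
tcp_pos: [0.5877, 0.3326, 0.3097]
ee_rot: [[0.229, -0.973, -0.0], [-0.973, -0.229, 0.0], [-0.0, 0.0, -1.0]]
wrist_force: [0.4, 0.1, 0.1]
gripper_width: 0.349
gripper_force: 0.0
```

Run:
```python
from h import *
import time
a=capture("side"); 
for _ in range(5): b=capture("side")
d=np.abs(a["img"].astype(int)-b["img"]).max(2); print("moving px",(d>40).sum())
for l in("board","board_hole","flap"): print(l,[(np.round(r["point"],1).tolist(),round(r["score"],2)) for r in landmark_of("side",l)[:2]])
s=[r for r in silhouettes("side","board")]
for r in s: print(r["score"],cv2.boundingRect(r["mask"].astype(np.uint8)))
# expected board corners if level at release
xs=np.array([.9735,.2287,0]); ys=np.array([-.2287,.9735,0]); o=np.array([.5878,.3326,.1804+.0315])-.0755*ys
print(proj(b,[o+.12*ys,o-.12*ys,o-.12*ys-[0,0,.14],o+.12*ys-[0,0,.14]]).round(1).tolist())
```

```text
moving px 0
board [([274.5, 175.5], 0.65), ([197.0, 328.9], 0.62)]
board_hole [([276.8, 147.2], 0.91), ([194.6, 304.9], 0.77)]Traceback (most recent call last):
  File "<stdin>", line 6, in <module>
ValueError: it knows: board, board_hole, bowl, collar_line, cup, flap_line, jar, plain_board, rack, spoon, spray_can, stand
```

The hole is at (276.8,147.2), where it was expected (276.5,148.6), and nothing is moving. I'm handing the job in.

```bash
python3 -c "
from station import *
print(finish_job())"
```

```text
the job is handed in; nothing more can be done
None
```

The board hangs still on the peg by its hole with the flap shut behind it; I let go, backed the arm off and handed the job in at about 27 s, though the hand-in returned no verdict.

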